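Fetch the check standard from behind the bottles and seat it in the colorimeter

TASK

The colorimeter needs its check standard. First move the three bottles that crowd it in the grey bottle tray over to the empty white side tray, then lift out the small sealed cell they were hiding and seat it fully in the meter's well. Put the light cap over it so that it sits flat on the meter and covers the well, and return each bottle to the very spot in the bottle tray where it stood at the start; keep bottles and cell upright, set everything down rather than dropping it, and do not knock or shift the measuring cylinder and the beaker.

Things in the scene. Friction and masses are not known exactly. Their poses are not given: they have to be found in the camera images.
- tall_bottle: Tallest bottle: white plastic, 62 mm across up to 95 mm high, then a long cone to a round red cap 28 mm across, 138 to 165 mm above the underside; up to 0.45 kg. Origin: centre of the underside; z upright. Starts at one of three spots close round the cell (left, right, or on the robot's side) and must return to that spot. Take it by the cap.
- amber_bottle: Middle-sized bottle: brown glass, 58 mm across up to 88 mm high, short cone, round black cap 34 mm across, 115 to 138 mm above the underside; up to 0.5 kg. Origin: centre of the underside; z upright. Starts at another of the three spots, where it must return. Take it by the cap.
- jar: Squat wide-mouthed jar: white plastic, 54 mm across up to 83 mm high, round white lid 50 mm across, 91 to 112 mm above the underside; up to 0.31 kg. Origin: centre of the underside; z upright. Starts at the third spot, where it must return. Take it by the lid. All three spots are 56 mm from the cell; neighbours are 79 mm apart or more.
- cell: Sealed check standard: small clear glass cell 25 mm across with a round black cap 28 mm across, 48 to 66 mm above its underside (66 mm tall in all), 45 g. Origin: centre of the underside; z upright. Stands in the bottle tray between the three bottles, 11 to 15 mm from their walls: fingers do not fit beside it until they are gone.
- light_cap: Light cap of the meter: black plastic, stands on the table by the meter's +y side, open side down. Round skirt 64 mm across (56 mm inside), 36 mm high (31 mm deep inside); round grip knob 30 mm across on top, 36 to 58 mm above the underside; 60 g. Origin: centre of the underside (rim); z upright. Goes over well and cell, rim on the meter's flat top.
- well (a point): Centre of the mouth of the colorimeter's cell well, in its flat top, 75 mm above the table; z up. Bore 32 mm wide, 40 mm deep, flat floor; mouth bevelled to 44 mm over the top 6 mm. A seated cell stands 26 mm proud. The meter is grey, fixed, 235 by 95 mm: the 75 mm high head is 105 mm long, well in its middle; the 50 mm high keypad part lies on its -x side.
- side_tray: Empty white side tray, fixed, 300 mm long along its x, 120 mm wide along its y, rim 16 mm high and 4 mm thick, floor 4 mm above the table. Origin: centre of its underside. A bottle is cleared when it stands upright on this floor; three in a row along x, 85 mm apart, fit well.
- bottle_tray: Grey bottle tray, fixed, 150 mm along its x (away from the robot), 210 mm along its y, rim 20 mm high and 4 mm thick, floor 4 mm above the table. Origin: centre of its underside. Holds the three bottles and the cell; a loose rubber stopper and a white crucible (under 28 mm high) in its two corners on the robot's side are not part of the job.
- cylinder: Bystander: glass measuring cylinder, 28 mm across, 195 mm tall, on a round blue foot 62 mm across, loose, at the far side of the table. Origin: centre of the underside. To be left alone.
- beaker: Bystander: glass beaker, 68 mm across, 95 mm tall, loose, at the far side of the table. Origin: centre of the underside. To be left alone.
There are look-alikes about, which are no part of the job. What is shaped like the jar but blue or turquoise is not meant.

How it is judged:
By the outcome, as a careful person would: the job done as asked, in the order asked, and still so for the second after the job is handed in, with the robot touching nothing.
It also fails if it takes over 147 s, if anything falls off the work surface, if the arm or the gripper's body presses on something with over 40 N, if the wrist force passes 120 N, or if a joint passes its speed limit or range.

ROBOT

A 7-joint arm with a two-finger parallel gripper is mounted at the origin on the work surface. World frame = base frame: x ahead of the robot, y to its left, z up, the work surface at z = 0. Lengths are in mm, angles in rad, forces in N, time in s.
With the tool pointing down it reaches from about 400 to 900 mm from the base axis. Payload 5.6 kg.
Tool frame: the origin (TCP) lies midway between the tips of the shut fingers; the grasp point (between the pads) lies 19 mm behind it; x points along the fingers, y is the direction in which the jaws open and shut, and the axes are right-handed (so a half turn about x gives the same grasp; the last joint's range is limited). The gripper opens to 92 mm and grips with 3 to 60 N. Pads are 20 mm wide; open, the fingers measure 128 mm over their backs; the gripper's body (75 mm by 189 mm) begins 69 mm behind the grasp point.
Start: joints at [1.07, 0.468, -0.012, 1.603, 0.006, 1.071, -0.056], TCP at [287.246, -583.094, 214.592] pointing down, gripper open.
Joint ranges: [-2.53, 2.53], [-0.31, 2.02], [-1.57, 1.55], [0.28, 2.44], [-1.29, 4.43], [0.15, 1.84], [-2.92, 2.92]. Speed limits (rad/s): [2.57, 2.57, 3.14, 3.14, 3.14, 3.14, 3.14].

INTERFACE

Orientations are given as a rotation vector (axis times angle).
In Python, from cell import robot, grip, kin, viewer gives the robot as it stands. Calls block until the motion is done:
- robot.movep(position, orientation): joint-space move of the TCP to a pose.
- robot.servo_line(position, feed=150, rotation=None): straight line of the TCP; rotation=None keeps the orientation; feed is the mean speed in mm/s.
- robot.goto_joints(angles): joint-space move.
- grip(opening, newtons=None): opening from 0.0 (shut) to 1.0 (fully open); newtons is the grip in N (None keeps the last); returns when the fingers have stopped.
- robot.hold(seconds).
- kin.ik(position, orientation): joint angles nearest the present ones, or None.
- robot.observe(): the state.
- viewer.read_camera(name): name is "scene" or "top" or "wrist"; returns the picture (420x560x3 uint8, red, green, blue); there is no depth.
- viewer.camera_info(name): a dict with "camera_matrix" (3x3 intrinsics, pixels), "k1" (the pictures are not rectified: a ray, as slopes to the right and down, at radius r is drawn at 1 + k1 r^2 times it, then the intrinsics apply), "R" (3x3) and "t" (3): a world point X has camera coordinates R X + t. Camera axes: x right, y down, z forward; pixel columns grow to the right and rows downward; lengths in mm; the calibration is good to about 2 mm. A picture is of the moment at which its call begins: read the wrist's pose just before it. camera_info takes no time and is no camera call; for the wrist camera it gives the pose at the moment of the call.
A pose or a line that the arm cannot do raises robot.IKError and nothing moves.
- robot.job_done(): hands the job in, once; it reports no verdict.
Trained networks look in the newest picture that a camera, given by its name, has taken for a name from the list of things; names that differ only in an ending like _2 or _b are one class to them, and where a whole thing is asked for, a point or a joint stands for the part that bears it (a point fixed in the world has none). Each returns a list of dicts, best first, with "confidence" (0 to 1); they miss things now and then, are a little off and sometimes report something else, mostly with a low value. They report only what shows in the picture. A call takes as long as a camera call. They do not tell look-alikes from the thing itself.
- viewer.silhouettes(name, camera): "mask" (420x560 bool, what is visible of it).
- viewer.pinpoint(name, camera): "at" ([x, y, z] in mm, in the coordinates of the camera as it stood for that picture, good to about 4 mm: a listed point, or the origin of a listed thing).
The state is a dict: "t": time; "joints": joint angles; "joint_velocities": joint speeds; "joint_torque": joint torques, N m; "tcp_pos": TCP position; "tcp_rot": TCP orientation; "contact_force": force on the tool from outside, world axes, zero at the start; "wrist_torque": the same for the moment, N m; "grip_width": opening from 0.0 (shut) to 1.0 (fully open).
Only numpy, scipy, OpenCV 4.12 (cv2) and the standard library are available. Lean on these libraries where they do the work, as an engineer would, in place of code of your own. Each camera call takes 0.05 s, during which the arm holds its last target.

## Working session

There is one attempt and no reset: what is moved stays moved. The work goes in short steps, each a Python script; the robot and the scene stay as the last script left them, time stands still between calls to the robot, and variables do not carry over. Pictures are saved under pics/ and viewed, and the job is handed in when it is done.

```bash
ls; mkdir -p pics
python3 - <<'E'
from cell import robot, grip, kin, viewer
import cv2, numpy as np
print(robot.observe())
for n in ["scene","top"]:
    im=viewer.read_camera(n); cv2.imwrite(f"pics/{n}0.png",cv2.cvtColor(im,cv2.COLOR_RGB2BGR))
    ci=viewer.camera_info(n); print(n,ci)
    R=np.array(ci["R"]);t=np.array(ci["t"])
    for o in ["tall_bottle","amber_bottle","jar","cell","light_cap","well","side_tray","bottle_tray","cylinder","beaker"]:
        print(o,[(np.round(R.T@(np.array(d["at"])-t),1).tolist(),round(d["confidence"],2)) for d in viewer.pinpoint(o,n)])
E
```

```text
pics
{'t': 0.0, 'joints': array([ 1.07002096,  0.46836893, -0.01157661,  1.60360712,  0.0060369 ,
        1.07140664, -0.05630266]), 'joint_velocities': array([ 9.97212754e-04,  7.86112418e-04,  5.59599202e-05, -4.67986706e-04,
       -4.24188469e-04, -1.98801056e-04, -4.47270736e-04]), 'joint_torque': array([-4.53592202e-04, -5.20574176e+01, -1.24331398e-02, -2.43755364e+01,
       -5.66033553e-02,  1.72526372e-02,  2.08657671e-04]), 'tcp_pos': array([ 286.92721297, -582.59913012,  213.652537  ]), 'tcp_rot': array([ 1.96717005,  0.46003131, -1.96830084]), 'contact_force': array([ 0.08669904, -0.20557122, -0.23942583]), 'wrist_torque': array([0.00900677, 0.03358943, 0.0398626 ]), 'grip_width': 1.0012993325134139}
scene {'camera_matrix': array([[457.68071411,   0.        , 275.26582848],
       [  0.        , 457.68071411, 211.35677989],
       [  0.        ,   0.        ,   1.        ]]), 'k1': 0.009402570534137756, 'R': array([[ 0.30676089,  0.95177131,  0.00539736],
       [ 0.6782594 , -0.21462119, -0.70278157],
       [-0.66772894,  0.21924671, -0.71138522]]), 't': array([-184.63
[... 814 characters left out ...]
3, -0.99947635,  0.0163154 ],
       [-0.99472516, -0.02941453, -0.09826824],
       [ 0.09869669, -0.01348341, -0.99502621]]), 't': array([ -35.67269281,  582.1569293 , 1656.58730859])}
tall_bottle [([523.5, -261.2, 4.4], 0.67)]
amber_bottle [([534.2, -376.2, 2.4], 0.78)]
jar [([467.9, -317.5, 3.8], 0.87), ([636.6, -396.3, -0.0], 0.64), ([343.3, -322.8, 0.4], 0.57)]
cell [([530.5, -316.4, 6.8], 0.49)]
light_cap [([535.7, 378.2, 0.5], 0.81)]
well [([552.4, 286.4, 75.3], 0.76), ([537.3, 378.8, 2.0], 0.47)]
side_tray [([582.9, -16.9, -2.4], 0.96)]
bottle_tray [([497.4, -316.5, 2.5], 0.73)]
cylinder [([752.4, -195.6, 1.4], 0.52)]
beaker [([754.8, 198.5, 4.9], 0.64), ([549.4, 288.1, 78.0], 0.5)]
```

View pics/scene0.png

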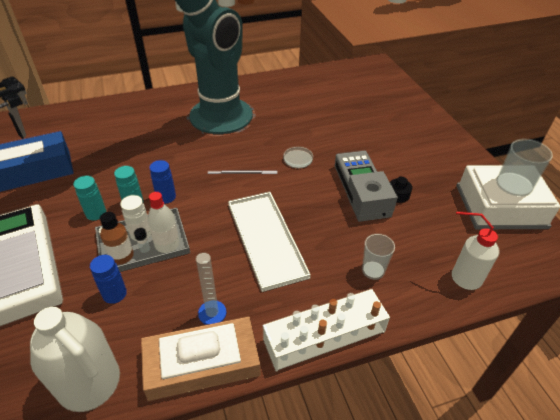

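View pics/top0.png

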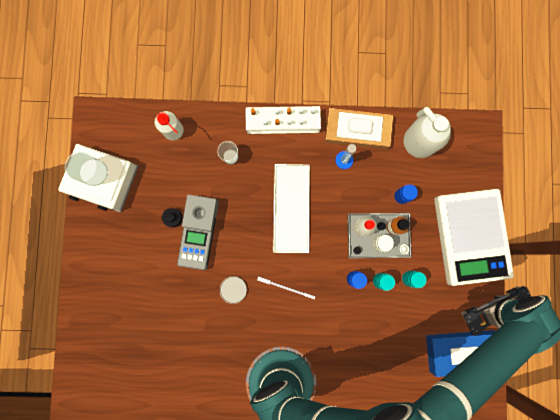

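Run:
```python
import cv2
im=cv2.imread("pics/scene0.png"); cv2.imwrite("pics/crop_s.png",cv2.resize(im[150:390,10:270],None,fx=2.4,fy=2.4,interpolation=cv2.INTER_CUBIC))
im=cv2.imread("pics/top0.png"); cv2.imwrite("pics/crop_t.png",cv2.resize(im[150:360,320:500],None,fx=2.8,fy=2.8,interpolation=cv2.INTER_CUBIC))
```

```text
(no output)
```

View pics/crop_s.png

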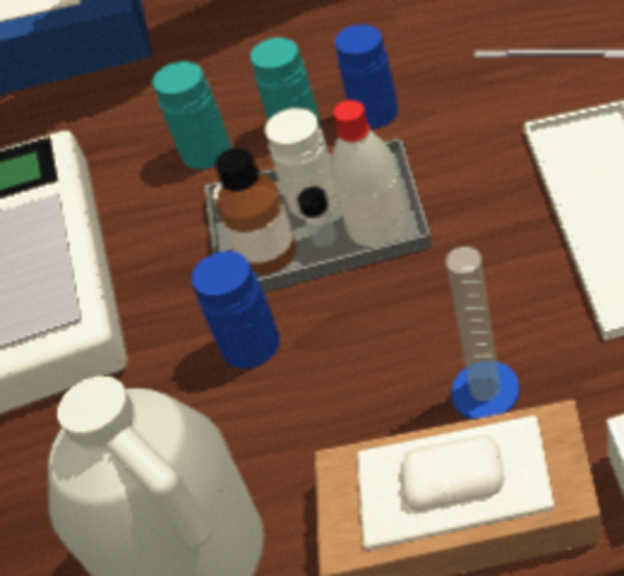

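View pics/crop_t.png

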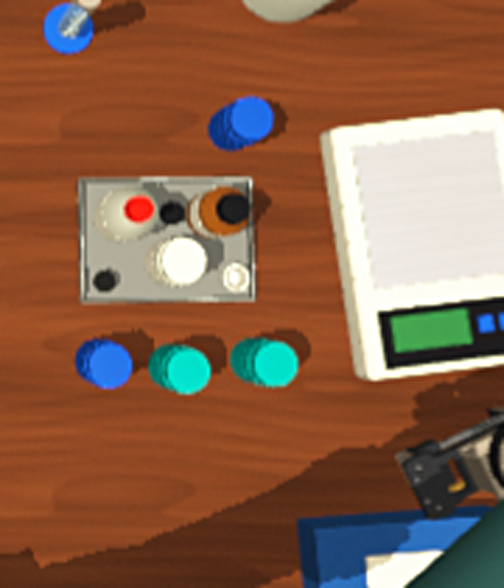

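The jar is the white one in the tray at scene (132,212), top (384,243). The lookalikes at scene (90,195), (127,185), (162,180) and (108,280) are blue or turquoise, so I'm ruling them out. The tall bottle has the red cap at scene (156,200), the amber one is at (113,225), and the cell's black cap is at (140,234). Next I'll hover over the tray with the wrist camera to refine these positions.

```bash
cat > h.py <<'E'
from cell import robot, grip, kin, viewer
import cv2, numpy as np
from scipy.spatial.transform import Rotation as Rn
def down(yaw):
    # tool x=-z world, jaw axis (tool y) at yaw from world x
    y=np.array([np.cos(yaw),np.sin(yaw),0]); x=np.array([0,0,-1.]); z=np.cross(x,y)
    return Rn.from_matrix(np.c_[x,y,z]).as_rotvec()
def shot(cam,fn):
    ci=viewer.camera_info(cam); im=viewer.read_camera(cam)
    cv2.imwrite(f"pics/{fn}.png",cv2.cvtColor(im,cv2.COLOR_RGB2BGR)); return ci,im
def pin(o,cam,ci):
    R=np.array(ci["R"]);t=np.array(ci["t"])
    return [(np.round(R.T@(np.array(d["at"])-t),1).tolist(),round(d["confidence"],2)) for d in viewer.pinpoint(o,cam)]
def proj(ci,X):
    X=np.asarray(X,float); K=np.array(ci["camera_matrix"])
    c=np.array(ci["R"])@X+np.array(ci["t"]); s=c[:2]/c[2]; s=s*(1+ci["k1"]*(s@s))
    return K[:2,:2]@s+K[:2,2]
def ray(ci,uv,z):
    K=np.array(ci["camera_matrix"]); d=(np.array(uv,float)-K[:2,2])/[K[0,0],K[1,1]]; s=d.copy()
    for _ in range(20): s=d/(1+ci["k1"]*(s@s))
    R=np.array(ci["R"]);t=np.array(ci["t"]); o=-R.T@t; v=R.T@np.array([*s,1]); return (o+v*(z-o[2])/v[2])
def ellipse(im,ci,c,r,z):
    p=np.array([proj(ci,[c[0]+r*np.cos(a),c[1]+r*np.sin(a),z]) for a in np.linspace(0,6.283,40)])
    cv2.polylines(im,[np.round(p*8).astype(int)],True,(0,255,0),1,cv2.LINE_AA,3)
def st():
    o=robot.observe(); return round(o["t"],2),np.round(o["tcp_pos"],1).tolist(),round(o["grip_width"],3),np.round(o["contact_force"],1).tolist()
E
python3 - <<'E'
from h import *
print(Rn.from_rotvec(robot.observe()["tcp_rot"]).as_matrix().round(2))
ci=viewer.camera_info("wrist");R=np.array(ci["R"]);print(ci["camera_matrix"][0],"cam pos",-R.T@ci["t"],"R",R.round(2))
for y in (0,np.pi,np.pi/2,-np.pi/2):
    for p in ([515,-315,330],[530,-315,46],[468,-319,100],[531,-374,300],[498,-18,100],[668,-18,300],[668,-18,140],[551,287,200],[533,382,40]):
        print(round(y,2),p,None if (q:=kin.ik(p,down(y))) is None else q.round(2))
E
```

```text
[[-0.    0.44 -0.9 ]
 [-0.   -0.9  -0.44]
 [-1.    0.    0.  ]]
[291.70006469   0.         280.74243692] cam pos [ 351.14343597 -552.74646073  384.45434001] R [[ 0.44 -0.9   0.  ]
 [-0.87 -0.43  0.26]
 [-0.23 -0.11 -0.97]]
0 [515, -315, 330] [ 0.76  0.33 -0.35  1.56  0.11  1.27  0.4 ]
0 [530, -315, 46] [ 0.69  0.64 -0.28  1.78  0.24  0.75  0.29]
0 [468, -319, 100] [ 0.78  0.5  -0.31  1.88  0.21  0.79  0.36]
0 [531, -374, 300] [ 0.79  0.43 -0.32  1.49  0.14  1.25  0.45]
0 [498, -18, 100] [ 0.41  0.44 -0.53  2.03  0.32  0.75 -0.32]
0 [668, -18, 300] [ 0.36  0.5  -0.57  1.43  0.27  1.29 -0.23]
0 [668, -18, 140] [ 0.37  0.66 -0.57  1.59  0.4   1.02 -0.32]
0 [551, 287, 200] [ 0.17  0.69 -1.05  1.64  0.63  1.19 -1.03]
0 [533, 382, 40] [-0.08  0.91 -0.9   1.65  0.82  1.   -1.27]
3.14 [515, -315, 330] [ 0.32  0.29  0.22  1.59 -0.07  1.26 -2.59]
3.14 [530, -315, 46] [ 0.25  0.63  0.31  1.81 -0.27  0.74 -2.44]
3.14 [468, -319, 100] [ 0.3   0.48  0.3   1.92 -0.2   0.77 -2.43]
3.14 [531, -374, 300] [ 0.35  0.4   0.29  1.52 -0.12  1.23 -2.48]
3.14 [498, -18, 100] [-0.98  0.83  1.35  2.11 -0.97  1
[... 752 characters left out ...]
.21  0.74 -1.14  1.64  0.71  1.23  0.49]
1.57 [533, 382, 40] [-0.02  0.98 -1.02  1.65  0.93  1.08  0.24]
-1.57 [515, -315, 330] [ 0.53  0.3  -0.05  1.58  0.01  1.26 -1.09]
-1.57 [530, -315, 46] [ 0.49  0.62 -0.01  1.8   0.01  0.72 -1.1 ]
-1.57 [468, -319, 100] [ 0.55  0.47 -0.02  1.9   0.01  0.77 -1.04]
-1.57 [531, -374, 300] [ 0.57  0.4  -0.01  1.51  0.    1.24 -1.01]
-1.57 [498, -18, 100] [ 0.19  0.4  -0.27  2.05  0.16  0.72 -1.74]
-1.57 [668, -18, 300] [ 0.16  0.45 -0.26  1.44  0.12  1.26 -1.69]
-1.57 [668, -18, 140] [ 0.11  0.58 -0.18  1.61  0.12  0.96 -1.69]
-1.57 [551, 287, 200] [-0.03  0.54 -0.7   1.66  0.38  1.08 -2.41]
-1.57 [533, 382, 40] [-0.3   0.76 -0.54  1.67  0.49  0.85 -2.62]
```

Run:
```python
from h import *
grip(0.75,45)
robot.movep([510,-315,270],down(0)); print(st())
ci,im=shot("wrist","w1")
import pickle; pickle.dump(ci,open("w1.pkl","wb"))
for o in ["tall_bottle","amber_bottle","jar","cell","bottle_tray"]: print(o,pin(o,"wrist",ci)[:2])
```

```text
(2.94, [508.8, -317.0, 269.6], 0.748, [-0.3, -0.3, -0.8])
tall_bottle [([523.1, -261.3, 6.3], 0.91)]
amber_bottle [([528.6, -371.4, 3.8], 0.55)]
jar [([354.0, -428.7, 2.1], 0.96), ([633.9, -399.0, -3.3], 0.94)]
cell [([524.2, -314.9, 0.7], 0.92)]
bottle_tray [([495.2, -317.6, -0.9], 0.74), ([528.8, -374.3, 5.3], 0.39)]
```

View pics/w1.png

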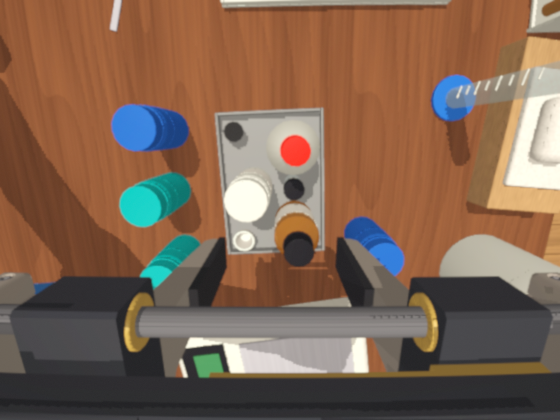

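The wrist view shows the red cap at (295,151), the jar lid at (247,200), the cell cap at (293,188) and the amber cap at (298,250). I'll back-project these at their known heights and overlay the result.

Run:
```python
from h import *
import pickle; ci=pickle.load(open("w1.pkl","rb")); im=cv2.imread("pics/w1.png")
hsv=cv2.cvtColor(im,cv2.COLOR_BGR2HSV); H,S,V=cv2.split(hsv)
seg={"tall":(((H<8)|(H>172))&(S>200)&(V>150),(295,151),169),"jar":((S<60)&(V>238),(247,203),116),"cell":((V<70),(293,188),70),"amber":((V<60),(298,250),142)}
for k,(m,uv,z) in seg.items():
    n,l,s,c=cv2.connectedComponentsWithStats(m.astype(np.uint8)); i=l[uv[1],uv[0]]
    print(k,s[i],c[i].round(1),ray(ci,c[i],z).round(1), ray(ci,uv,z).round(1))
est={"tall":(522,-260),"amber":(530.5,-374),"jar":(468.5,-319),"cell":(527,-315)}
R={"tall":(14,31,169,99),"amber":(17,29,142,92),"jar":(25,27,116,87),"cell":(14,12.5,70,52)}
out=im.copy()
for k,c in est.items():
    ellipse(out,ci,c,R[k][0],R[k][2]); ellipse(out,ci,c,R[k][1],4)
cv2.imwrite("pics/ov1.png",cv2.resize(out[90:270,200:345],None,fx=3.3,fy=3.3,interpolation=cv2.INTER_CUBIC))
```

```text
tall [282 137  28  28 545] [295.6 151.7] [ 522.1 -262.6  169. ] [ 521.6 -262.   169. ]
jar [ 224  180   43   42 1376] [245.2 200.4] [ 468. -320.  116.] [ 469.9 -323.1  116. ]
cell [285 179  19  21 320] [293.7 188.7] [ 525.  -315.2   70. ] [ 524.1 -314.3   70. ]
amber [284 233  29  33 775] [298.  248.8] [ 527.2 -368.4  142. ] [ 527.2 -369.9  142. ]
```

View pics/ov1.png

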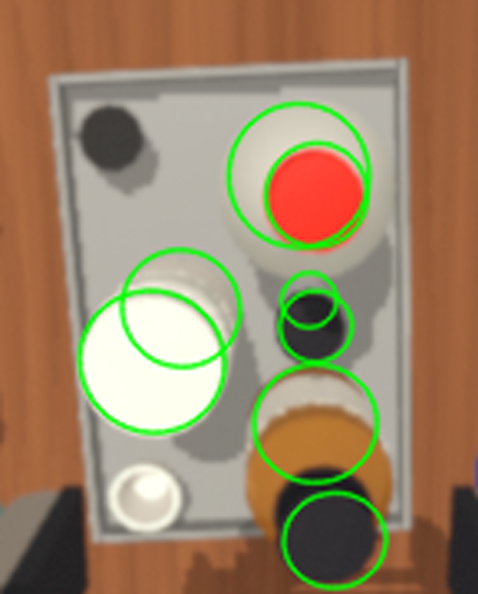

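```bash
cat >> h.py <<'E'
def go(p,yaw=0): robot.movep(p,down(yaw))
E
python3 - <<'E'
from h import *
robot.hold(0.15); print(st())
go([522,-262,200]); print(st())
robot.servo_line([522,-262,145],feed=120); print(st()); robot.hold(0.1);print(st())
grip(0.0,40); print(st()); shot("wrist","w2")
E
```

```text
(3.39, [509.9, -315.2, 269.9], 0.749, [0.1, -0.1, -0.5])
(3.83, [522.0, -261.6, 199.7], 0.751, [-0.0, -0.6, 0.3])
(4.44, [522.5, -262.8, 145.8], 0.749, [0.8, -0.0, -0.0])
(4.54, [522.8, -262.6, 146.2], 0.751, [-0.8, -0.5, -0.2])
(5.25, [522.1, -262.0, 145.0], 0.292, [1.0, -0.4, -0.4])
```

View pics/w2.png

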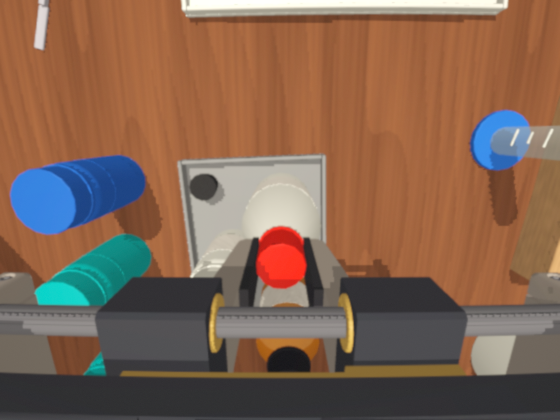

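```bash
cat >> h.py <<'E'
def transfer(G,P,dz=70,feed=250,yaw=0,rz=0.5):
    """holding at G: lift, carry, set down at P, release, retreat"""
    G=np.array(G,float);P=np.array(P,float)
    robot.servo_line(G+[0,0,dz],feed=150)
    up=[P[0],P[1],G[2]+dz]
    robot.servo_line(up,feed=feed); 
    robot.servo_line(P+[0,0,8],feed=150)
    robot.servo_line(P+[0,0,rz],feed=30); robot.hold(0.3); print("set",st())
E
python3 - <<'E'
from h import *
transfer([522,-262,145],[668,-18,145]); 
grip(0.75); print(st())
robot.servo_line([668,-18,200],feed=200)
ci,im=shot("top","t2"); print(pin("tall_bottle","top",ci)); shot("scene","s2")
E
```

```text
set (8.47, [668.1, -17.9, 145.6], 0.294, [0.1, 0.3, -2.5])
(9.22, [668.0, -18.0, 145.5], 0.75, [-0.7, 0.4, 0.4])
[([532.6, -375.6, 1.0], 0.74), ([500.0, -319.4, 2.3], 0.17)]
```

View pics/s2.png

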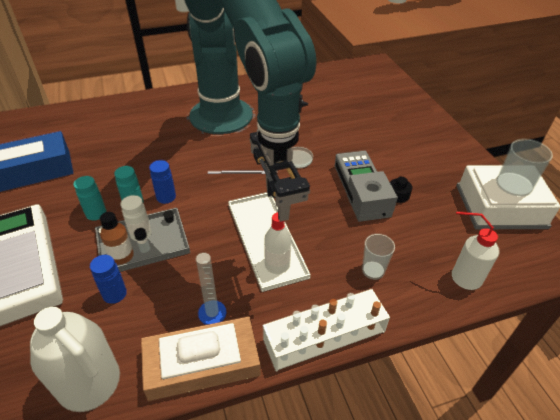

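Run:
```python
from h import *
grip(0.85)
go([468.5,-320,170]); robot.servo_line([468.5,-320,91],feed=130); robot.hold(0.15)
grip(0.0,35); print(st())
transfer([468.5,-320,91],[498,-18,91]); shot("wrist","w3")
grip(0.85); robot.servo_line([498,-18,170],feed=200); print(st())
# amber
go([528,-371.5,190]); ci,im=shot("wrist","w4"); print(pin("amber_bottle","wrist",ci)[:2])
```

```text
(12.94, [468.5, -320.1, 91.2], 0.542, [-0.7, 0.5, 1.7])
set (16.19, [498.1, -18.0, 91.6], 0.533, [0.1, -0.3, -3.1])
(17.38, [497.6, -18.3, 169.5], 0.851, [-1.0, -0.3, -0.0])
[([528.9, -372.3, 5.8], 0.64)]
```

View pics/w3.png

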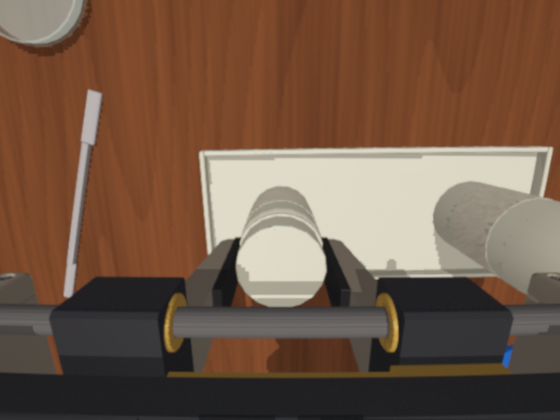

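View pics/w4.png

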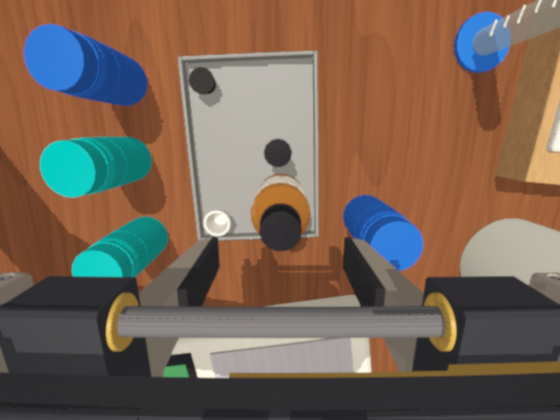

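Run:
```python
from h import *
grip(0.65)
robot.servo_line([528,-371.5,118],feed=130); robot.hold(0.15)
grip(0.0,45); print(st())
transfer([528,-371.5,118],[583,-18,118],dz=85)
grip(0.6); robot.servo_line([583,-18,215],feed=200); print(st())
go([525,-330,200]); ci,im=shot("wrist","w5"); print(pin("cell","wrist",ci)[:2])
import pickle; pickle.dump(ci,open("w5.pkl","wb")); shot("scene","s5")
```

```text
(20.63, [528.1, -371.5, 118.2], 0.359, [0.9, -1.1, 1.0])
set (24.3, [583.1, -18.0, 118.6], 0.355, [0.5, -0.6, -1.9])
(25.44, [582.4, -18.2, 214.2], 0.603, [0.9, -0.9, -0.2])
[([524.7, -314.7, 1.2], 0.59)]
```

View pics/w5.png

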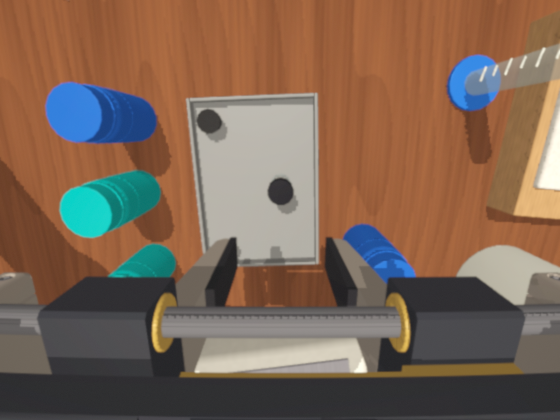

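View pics/s5.png

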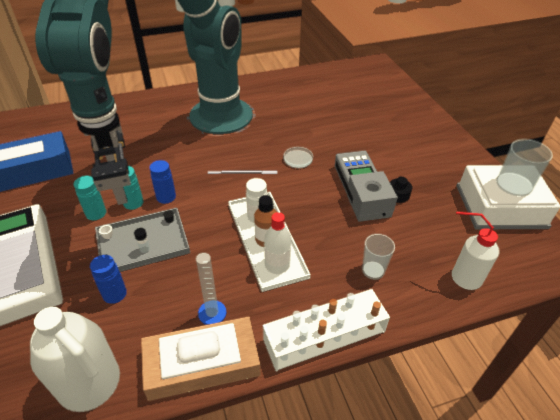

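Run:
```python
from h import *
import pickle; ci=pickle.load(open("w5.pkl","rb")); im=cv2.imread("pics/w5.png"); V=cv2.cvtColor(im,cv2.COLOR_BGR2HSV)[...,2]
n,l,s,c=cv2.connectedComponentsWithStats((V<70).astype(np.uint8)); i=l[190,280]; print(s[i],c[i],ray(ci,c[i],70),ray(ci,c[i],68))
p=ray(ci,c[i],69); p=np.array([p[0],p[1],48.]); 
assert abs(p[0]-525)<4 and abs(p[1]+315)<4
robot.servo_line([p[0],p[1],110],feed=180); robot.servo_line(p,feed=80); robot.hold(0.15); print(st())
grip(0.0,20); print(st())
np.save("cellG.npy",p)
robot.servo_line(p+[0,0,210],feed=200)
go([551,262,258]); robot.hold(0.2); print(st())
ci,im=shot("wrist","w6"); pickle.dump(ci,open("w6.pkl","wb"))
print(pin("well","wrist",ci)[:2],pin("light_cap","wrist",ci)[:2])
```

```text
[269 179  24  25 477] [280.30398323 191.07966457] [ 525.13888851 -315.39593775   70.        ] [ 525.13756204 -315.78009872   68.        ]
(28.53, [525.6, -315.8, 48.7], 0.599, [0.3, 1.0, 0.3])
(29.07, [525.2, -315.6, 48.1], 0.297, [-1.0, 0.4, 1.3])
(32.54, [551.4, 261.2, 258.0], 0.298, [-0.2, -0.5, 0.1])
[([549.5, 285.8, 76.0], 0.69)] [([532.0, 379.1, 0.9], 0.74)]
```

View pics/w6.png

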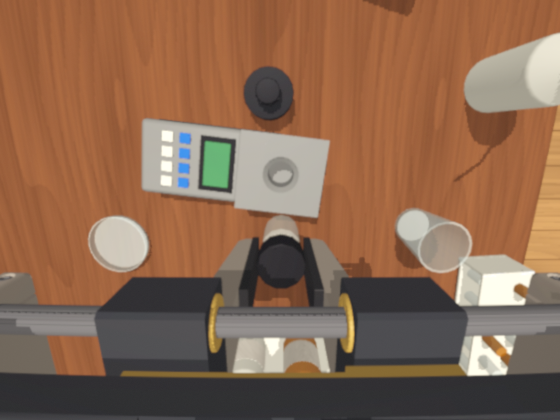

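Run:
```python
from h import *
import pickle; ci=pickle.load(open("w6.pkl","rb")); im=cv2.imread("pics/w6.png")
out=cv2.resize(im[60:230,225:335],None,fx=5,fy=5,interpolation=cv2.INTER_CUBIC)
# project scaled
def E_(c,r,z,col):
    p=np.array([(proj(ci,[c[0]+r*np.cos(a),c[1]+r*np.sin(a),z])-[225,60]+.5)*5-.5 for a in np.linspace(0,6.283,60)])
    cv2.polylines(out,[p.astype(int)],True,col,1,cv2.LINE_AA)
w=(550,286.5)
E_(w,22,75,(0,255,0)); E_(w,16,69,(0,255,255)); E_(w,16,35,(255,255,0))
c=(532.5,380); E_(c,32,0,(0,255,0)); E_(c,15,58,(0,255,255)); E_(c,32,36,(255,255,0))
cv2.imwrite("pics/ov6.png",cv2.resize(out,None,fx=.7,fy=.7,interpolation=cv2.INTER_AREA))
```

```text
(no output)
```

View pics/ov6.png

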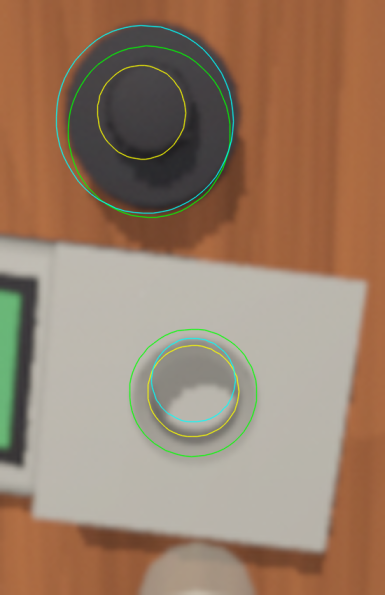

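Run:
```python
from h import *
w=np.array([550,286.5])
robot.servo_line([*w,150],feed=180)
robot.servo_line([*w,125],feed=80); robot.hold(0.15); print(st()); shot("wrist","w7")
for z in (115,105,95,88,83,80,79):
    robot.servo_line([*w,z],feed=45); s=st(); print(s)
    if s[3][2]>5 or np.linalg.norm(s[3])>7: print("contact"); break
```

```text
(34.07, [550.2, 286.7, 125.3], 0.293, [0.8, 1.3, -0.8])
(34.49, [549.8, 286.3, 114.5], 0.299, [0.2, 0.3, -0.7])
(34.87, [549.8, 286.4, 104.6], 0.296, [-0.2, -0.4, -0.2])
(35.24, [549.8, 286.4, 94.6], 0.295, [-0.1, 0.3, -0.5])
(35.55, [549.8, 286.4, 87.6], 0.295, [0.3, 0.8, 0.3])
(35.81, [549.8, 286.3, 82.6], 0.298, [0.7, 0.2, 0.1])
(36.06, [549.9, 286.4, 79.8], 0.299, [0.0, 0.6, -0.1])
(36.31, [550.1, 286.6, 79.1], 0.297, [0.9, 1.3, -0.4])
```

View pics/w7.png

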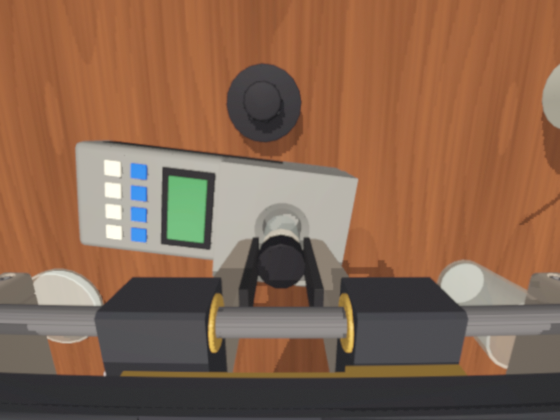

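Run:
```python
from h import *
w=np.array([550,286.5])
robot.servo_line([*w,78.2],feed=15); robot.hold(.1); print(st())
grip(0.5,20); robot.servo_line([*w,190],feed=200)
robot.servo_line([540,260,210],feed=200); robot.hold(.2)
import pickle
ci,im=shot("wrist","w8"); pickle.dump(ci,open("w8.pkl","wb")); print(st(),pin("light_cap","wrist",ci)[:2],pin("cell","wrist",ci)[:2])
out=cv2.cvtColor(im,cv2.COLOR_RGB2BGR)
out=cv2.resize(out[0:230,200:360],None,fx=4,fy=4,interpolation=cv2.INTER_CUBIC)
def E_(c,r,z,col):
    p=np.array([(proj(ci,[c[0]+r*np.cos(a),c[1]+r*np.sin(a),z])-[200,0]+.5)*4-.5 for a in np.linspace(0,6.283,60)])
    cv2.polylines(out,[p.astype(int)],True,col,1,cv2.LINE_AA)
E_(w,22,75,(0,255,0)); E_(w,14,101,(0,255,255))
c=(534.3,381.3); E_(c,32,0,(0,255,0)); E_(c,15,58,(0,255,255)); E_(c,32,36,(255,255,0))
cv2.imwrite("pics/ov8.png",cv2.resize(out,None,fx=.6,fy=.6,interpolation=cv2.INTER_AREA))
```

```text
(36.66, [550.2, 286.8, 79.0], 0.297, [-1.1, -1.0, 4.6])
(38.41, [539.7, 260.5, 209.2], 0.499, [-0.6, -0.8, 0.1]) [([532.0, 385.1, 0.1], 0.62)] [([551.0, 284.4, 34.2], 0.57)]
```

View pics/ov8.png

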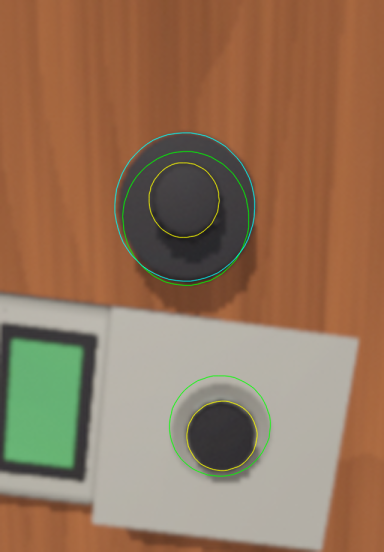

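Run:
```python
from h import *
c=np.array([534.3,381.2]); w=np.array([550,286.5])
go([*c,120]); robot.servo_line([*c,39.5],feed=80); robot.hold(.2); print(st())
grip(0.0,20); print(st())
robot.servo_line([*c,175],feed=180); robot.servo_line([*w,175],feed=120); robot.hold(.15); shot("wrist","w9")
robot.servo_line([*w,140],feed=80); print(st())
for z in (130,122,117.5,115.5,114.5,114):
    robot.servo_line([*w,z],feed=40); s=st(); print(s)
    if s[3][2]>4: print("contact"); break
robot.hold(.15); print(st())
```

```text
(40.52, [534.6, 381.4, 40.0], 0.502, [-0.5, 0.7, 0.3])
(40.91, [534.4, 381.2, 39.7], 0.323, [0.8, -0.8, 0.4])
(43.54, [549.9, 286.6, 139.6], 0.32, [0.1, 0.2, 0.5])
(43.94, [549.9, 286.4, 129.8], 0.32, [-0.0, -0.0, -0.1])
(44.29, [549.8, 286.4, 121.6], 0.322, [0.5, 0.5, -0.2])
(44.55, [549.8, 286.4, 117.2], 0.318, [0.8, -0.1, -0.0])
(44.8, [550.0, 286.5, 115.4], 0.32, [-0.8, 0.2, -0.4])
(45.05, [550.1, 286.6, 114.6], 0.322, [0.3, 0.4, 0.4])
(45.3, [550.1, 286.6, 114.6], 0.317, [-0.9, -1.4, 5.0])
contact
(45.45, [550.2, 286.6, 114.6], 0.319, [-2.1, -1.8, 5.5])
```

View pics/w9.png

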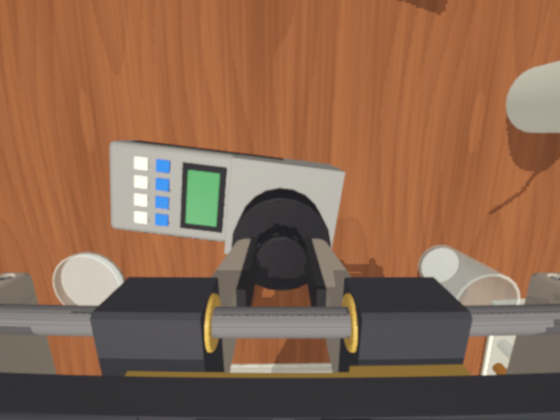

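Run:
```python
from h import *
grip(0.5,20); robot.servo_line([550,286.5,220],feed=200); robot.servo_line([545,255,240],feed=200); robot.hold(.15)
ci,im=shot("wrist","w10"); print(st(),pin("light_cap","wrist",ci)[:1]); shot("scene","s10")
out=cv2.resize(cv2.cvtColor(im,cv2.COLOR_RGB2BGR)[40:260,190:370],None,fx=4,fy=4,interpolation=cv2.INTER_CUBIC)
def E_(c,r,z,col):
    p=np.array([(proj(ci,[c[0]+r*np.cos(a),c[1]+r*np.sin(a),z])-[190,40]+.5)*4-.5 for a in np.linspace(0,6.283,60)])
    cv2.polylines(out,[p.astype(int)],True,col,1,cv2.LINE_AA)
c=(550,286.5); E_(c,32,75,(0,255,0)); E_(c,15,133,(0,255,255)); E_(c,32,111,(255,255,0))
cv2.imwrite("pics/ov10.png",cv2.resize(out,None,fx=.6,fy=.6,interpolation=cv2.INTER_AREA))
```

```text
(47.11, [544.4, 255.7, 239.1], 0.5, [0.1, -0.3, 1.0]) []
```

View pics/ov10.png

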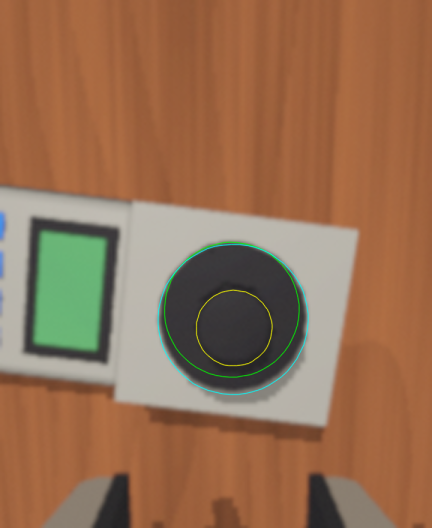

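View pics/s10.png

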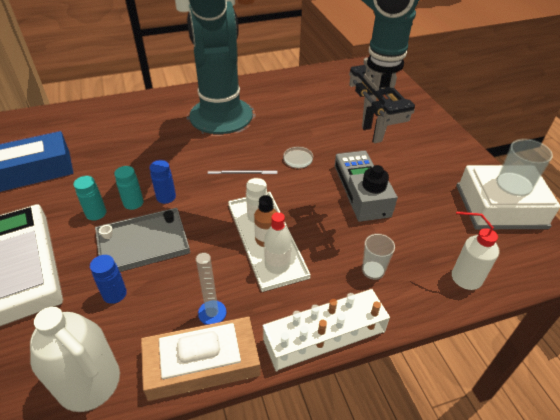

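The light cap sits flat and centred: the overlay rings match at z=75, 111 and 133. The bottles now go back, amber first.

Run:
```python
from h import *
grip(0.6,45)
go([583,-18,225]); robot.servo_line([583,-18,118],feed=150); robot.hold(.15)
grip(0.0,45); print(st())
transfer([583,-18,118],[528,-371.5,118],dz=85)
grip(0.6); robot.servo_line([528,-371.5,190],feed=200); print(st())
grip(0.85)
go([498,-18,190]); robot.servo_line([498,-18,91],feed=130); robot.hold(.15)
grip(0.0,35); print(st())
transfer([498,-18,91],[468.5,-320,91]); shot("wrist","w11")
grip(0.85); robot.servo_line([468.5,-320,200],feed=200); print(st())
```

```text
(50.09, [583.2, -18.1, 118.3], 0.362, [0.2, -0.2, 1.8])
set (53.76, [528.0, -371.5, 118.6], 0.36, [0.5, 0.4, -2.0])
(54.77, [527.6, -371.6, 189.8], 0.603, [-0.6, 0.3, -1.1])
(58.23, [498.0, -18.1, 91.1], 0.533, [-0.7, -0.1, 2.1])
set (61.48, [468.5, -320.1, 91.6], 0.54, [0.2, 0.4, -2.4])
(62.81, [467.7, -319.9, 199.1], 0.85, [1.0, -0.4, 0.0])
```

View pics/w11.png

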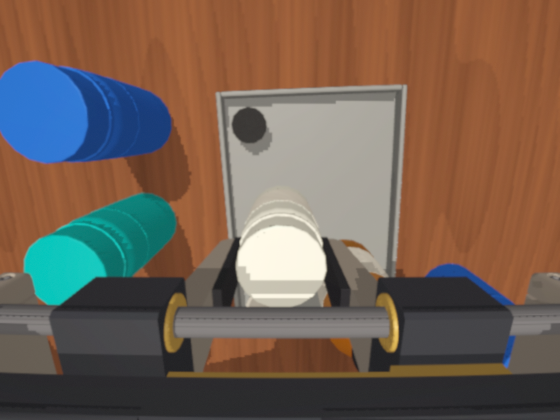

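Run:
```python
from h import *
import pickle
grip(0.75)
go([668,-18,230]); robot.servo_line([668,-18,145],feed=130); robot.hold(.15)
grip(0.0,40); print(st())
transfer([668,-18,145],[522,-262,145])
grip(0.75); robot.servo_line([522,-262,230],feed=200); print(st())
go([510,-315,270]); robot.hold(.3)
ci,im=shot("wrist","w12"); ci0=pickle.load(open("w1.pkl","rb"))
im=cv2.cvtColor(im,cv2.COLOR_RGB2BGR)
hsv=cv2.cvtColor(im,cv2.COLOR_BGR2HSV); H,S,V=cv2.split(hsv)
for k,m,uv,z in (("tall",((H<8)|(H>172))&(S>200)&(V>150),(295,150),169),("jar",(S<60)&(V>238),(247,200),116),("amber",V<60,(298,248),142)):
    n,l,s,c=cv2.connectedComponentsWithStats(m.astype(np.uint8)); i=l[uv[1],uv[0]]
    print(k,s[i],c[i].round(1),ray(ci,c[i],z).round(1))
go([460,-100,350]); shot("top","t12"); shot("scene","s12"); print(st())
a=cv2.imread("pics/top0.png");b=cv2.imread("pics/t12.png"); o=np.hstack([a[90:300,320:500],b[90:300,320:500]])
cv2.imwrite("pics/cmp.png",cv2.resize(o,None,fx=2.2,fy=2.2))
```

```text
(66.17, [668.1, -18.0, 145.0], 0.299, [0.1, -0.4, 0.6])
set (69.33, [522.1, -262.1, 145.6], 0.295, [0.5, -0.2, -2.2])
(70.66, [521.4, -262.1, 229.3], 0.749, [-0.3, 0.0, -0.8])
tall [281 140  28  29 585] [294.3 154.7] [ 521.8 -261.9  169. ]
jar [ 224  183   42   41 1365] [244.4 203.1] [ 468.2 -319.9  116. ]
amber [283 235  29  34 786] [296.7 251.7] [ 527.2 -368.2  142. ]
(72.42, [460.1, -101.9, 349.3], 0.746, [-0.4, -0.7, -0.7])
```

View pics/cmp.png

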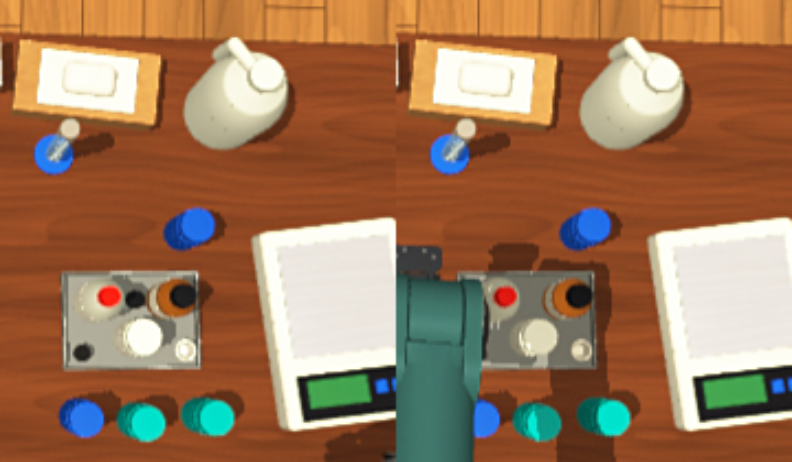

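View pics/s12.png

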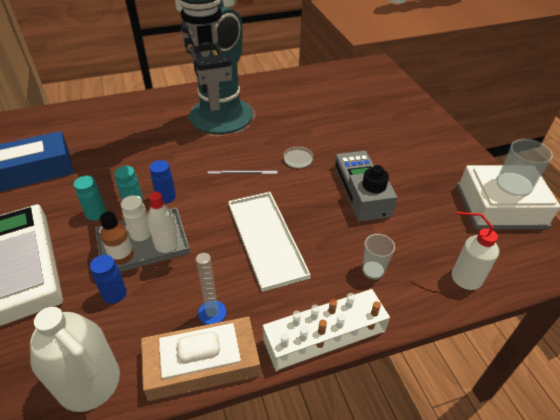

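The bottles are back to within 1 mm of their starting positions in the wrist view, and the cylinder and beaker haven't moved. The light cap is still in place, so I'm handing in.

```bash
python3 -c "
from h import *
print(st()); print(robot.job_done())"
```

```text
(72.42, [460.1, -101.9, 349.3], 0.746, [-0.4, -0.7, -0.7])
the job is handed in; nothing more can be done
None
```

The job is done and handed in at 72.4 s of the 147 s allowed. I moved the tall bottle, jar and amber bottle to the side tray. I then seated the cell in the meter's well, put the light cap over it, and returned the bottles in the order amber, jar, tall.

**Final checks:**
- **Cell:** it went down without resistance until it met the well floor with 4.6 N, and its cap showed at the height expected for a seated cell.
- **Light cap:** it met the meter's top at the expected height, and the overlay showed it flat and centred over the well.
- **Bottles:** all three stand upright, and their caps measured within about 1 mm of where they started in the wrist camera.
- **Cylinder and beaker:** comparing the overhead and scene pictures by eye, neither has moved (the beaker in the scene view only).

**Did not agree:** after capping, the network did not detect the light cap in the wrist picture. It also reported the amber bottle and an empty patch as the tall bottle while the arm blocked its view. In both cases I relied on the pictures and overlays instead.

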